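# Open the lever caddy for the peelings and let its lid down softly

### The arm

A 6-joint arm with a two-finger parallel gripper is mounted at the origin on a cart in front of the work surface, level with it; the furniture and walls round the work are solid. World frame = base frame: x ahead of the robot, y to its left, z up, the work surface at z = 0. Lengths are in m, angles in rad, forces in N, time in s.
With the tool pointing down it reaches from about 0.275 to 0.85 m from the base axis. Payload 5.2 kg.
Tool frame: the origin (TCP) lies midway between the tips of the shut fingers; the grasp point (between the pads) lies 19 mm behind it; z points along the fingers, y is the line along which they close (so a half turn about z gives the same grasp; the last joint's range is limited). The gripper opens to 85 mm and grips with 20 to 120 N. Pads are 22 mm wide; open, the fingers measure 114 mm over their backs; the gripper's body (76 mm by 85 mm) begins 54 mm behind the grasp point. The pads swing forward as they close: fully open they stand 13 mm farther back than shut.
Start: joints at [-0.203, 0.259, 1.535, -0, 1.348, -0.203], TCP at [0.55, 0, 0.231] pointing down, gripper open.
Joint ranges: [-3.14, 3.14], [-0.91, 2.08], [0.19, 2.58], [-1.22, 4.36], [0.22, 2.71], [-3.12, 3.12]. Speed limits (rad/s): [2.57, 2.57, 3.14, 3.14, 3.14, 3.14].

### API

Orientations are given as a rotation vector (axis times angle).
In Python, from plant import manip, camrig, hand_in gives the robot as it stands (manip), with the cameras (camrig) and the job as plain functions.
- The arm moves only by the shell command python3 drive.py [FORCE], which reads ROWS from standard input. ROWS is a JSON list of rows, 1 to 5 of them, each an object with the fields jaw (the finger opening in m), xyz (a list: dx, dy, dz in units of 100 mm), rot (a list: a rotation vector rx, ry, rz in rad); a field left out counts as zero (the opening has to be given); each row is the pose to reach, as a shift and turn from the pose commanded when the command began, along the tool's axes at that moment; what a row does not reach only later rows make up. A row lasts 1/8 s, in which the tool goes at most 0.0625 m and 0.188 rad, less where a joint would pass 70% of its speed; a pose out of reach is approached as far as the arm can. The fingers move at their own pace and stop on an object; FORCE is the grip in N (left out, the last holds). Time passes only in rows, so rows that do not move let the fingers close. It prints the time, the measured TCP pose, the force, the opening and the grip force at its end. Input that does not fit is refused with a message, and nothing moves.
- manip.observe(): the state, without advancing time (a new reading comes with each control period).
- camrig.snapshot(name): name is "scene" or "side" or "wrist"; returns a dict with "pixels" (420x560x3 uint8, red, green, blue), "mtx" (3x3 intrinsics, pixels), "extrinsics" (4x4, takes a point from world to camera coordinates). Camera axes: x right, y up, looking along -z (the intrinsics and any distortion apply to the point x, -y, -z); pixel columns grow to the right and rows downward; lengths in m; the calibration is good to about 2 mm. The wrist camera is an equidistant fisheye: a pixel r from the principal point sees the ray r / f radians off the axis. A picture is of the moment at which its call begins. There is no depth.
- hand_in(): hands the job in; it is judged then, once.
The state is a dict: "time_s": time; "joint_positions": joint angles; "joint_velocities": joint speeds; "joint_efforts": joint torques, N m; "position": TCP position; "eef_rot": TCP orientation; "ft_force": force on the tool from outside, world axes, zero at the start; "wrist_torque": the same for the moment, N m; "width": finger opening in m; "grasp_force": force on a finger pad.
Only numpy, scipy, OpenCV 4.12 (cv2) and the standard library are available. Lean on these libraries where they do the work, as an engineer would, in place of code of your own. Each camera call takes 0.05 s, during which the arm holds its last target. There are 200 camera calls.

### The job

I am coming with a bowlful of peelings for the larger of the two worktop caddies: with a fingertip slide the lock on its lid all the way aside, then press its front lever right down so that the lid stands wide open, and keep it there for a good three seconds while I tip them in. Then let the lever up slowly, staying on it until the lid is shut, so that the lid does not slam. Only push and press: pick nothing up, leave the small caddy shut, do not shift the caddies, and leave everything else where it stands.

Things in the scene. Friction and masses are not known exactly. Their poses are not given: they have to be found in the camera images.
- large: the LARGER of two round white food-waste caddies, 176 mm across, 175 mm high without lid, loose but heavy (4 kg). Origin: centre of its underside. -x: its front (lever), +x: the lid's hinge, +y: to the left of someone at the lever facing it (robot's left at yaw 0). Lid top 189 mm above the worktop at the rim, 5 mm more in the middle
- large_paddle: steel paddle of the large caddy's lever, 40 (x) by 90 (y) by 10 mm, in front of the caddy. Origin: centre of its top: (-173, 0, 114) mm in the caddy's frame with the lid shut (level), (-174, 0, 57) pressed right down (sloping down to its front by 0.344 rad). Pressing it takes 3 to 6 N all the way and lifts the lid; let go, it springs up and the lid slams
- large_lever (a joint): angle of the large lever: 0 up (lid shut), 0.344 rad pressed down to its stop
- large_lid (a joint): angle of the lid, tied to the lever by two push rods: 0 shut, 1.22 rad wide open at the lever's stop, in proportion to the lever's angle
- large_lock (a joint): slide of the large lid's lock: 0 to 0.003 locked, 0.018 m fully free. It slides along the caddy's +y with about 1.5 N friction and stays where it is left; below 0.012 its foot is hooked under a keeper and neither lid nor lever can move
- large_lock_top (a point): centre of the top of the lock's black ribbed thumb block, which stands on the front of the large lid: 20 mm (x) by 16 mm (y), 16 mm proud of the lid; at (-76, 0, 206) mm in the caddy's frame when locked
- small: the SMALLER, otherwise alike of two round white food-waste caddies, 120 mm across, 135 mm high without lid, loose but heavy (2.4 kg). Origin: centre of its underside. -x: its front (lever), +x: the lid's hinge, +y: to the left of someone at the lever facing it (robot's left at yaw 0). Lid top 149 mm above the worktop at the rim, 5 mm more in the middle
- small_paddle: steel paddle of the small caddy's lever, 40 (x) by 70 (y) by 10 mm, in front of the caddy. Origin: centre of its top: (-145, 0, 95) mm in the caddy's frame with the lid shut (level), (-148, 0, 54) pressed right down (sloping down to its front by 0.299 rad). Pressing it takes 3 to 6 N all the way and lifts the lid; let go, it springs up and the lid slams
- small_lever (a joint): angle of the small lever: 0 up (lid shut), 0.299 rad pressed down to its stop
- small_lid (a joint): angle of the lid, tied to the lever by two push rods: 0 shut, 1.22 rad wide open at the lever's stop, in proportion to the lever's angle
- small_lock (a joint): slide of the small lid's lock: 0 to 0.003 locked, 0.018 m fully free. It slides along the caddy's +y with about 1.5 N friction and stays where it is left; below 0.012 its foot is hooked under a keeper and neither lid nor lever can move
- small_lock_top (a point): centre of the top of the lock's black ribbed thumb block, which stands on the front of the small lid: 20 mm (x) by 16 mm (y), 16 mm proud of the lid; at (-48, 0, 166) mm in the caddy's frame when locked
- onion: onion, 71 mm, on the cutting board to the right; origin: its underside
- lemon: lemon, 78x55x56 mm, on the cutting board; origin: its underside
- garlic: garlic bulb, 55 mm, on the cutting board; origin: its underside
- mug: small green mug, 64x89 mm, 48 mm high, near the worktop's front edge; origin: underside
- teaspoon: teaspoon, 130x27x11 mm, lying near the front edge; origin: underside
- salt: salt mill, 44 mm across, 90 mm high, near the front edge between the caddies; origin: underside
- spice_a: spice jar, 45 mm across, 100 mm high, at the left edge; origin: underside
- spice_b: spice jar, 45 mm across, 108 mm high, at the left edge nearer the robot; origin: underside

How it is judged:
By the outcome, as a careful person would: the job done as asked, in the order asked, and still so for the second after the job is handed in, with the robot touching nothing.
It also fails if it takes over 61 s, if anything falls off the work surface, if the arm or the gripper's body presses on something with over 40 N, if the wrist force passes 120 N, or if a joint passes its speed limit or range.

## Working session

There is one attempt and no reset: what is moved stays moved. The work goes in short steps, Python scripts to look and compute and a shell command to move; the robot and the scene stay as the last step left them, time stands still between calls to the robot, and variables do not carry over. Pictures are saved under pics/ and viewed, at most 10 in all, crops included, and the job is handed in when it is done.

```bash
ls; mkdir -p pics; python3 - <<'E'
from plant import manip, camrig, hand_in
import cv2,numpy as np
o=manip.observe();print(o['position'],o['eef_rot'],o['width'],o['time_s'])
for n in("scene","side"):
    s=camrig.snapshot(n);cv2.imwrite(f"pics/{n}0.png",s["pixels"][:,:,::-1]);np.savez(f"{n}0.npz",**{k:s[k] for k in("pixels","mtx","extrinsics")});print(n,[k for k in s],np.round(s["mtx"],1).tolist(),np.round(s["extrinsics"],3).tolist())
E
```

```text
drive.py
pics
plant.py
[5.49470428e-01 1.38863470e-04 2.30467637e-01] [-2.22030990e+00 -2.22039992e+00  1.60240034e-03] 0.08528442642856153 0.0
scene ['pixels', 'mtx', 'extrinsics'] [[405.6, 0.0, 286.0], [0.0, 405.6, 203.0], [0.0, 0.0, 1.0]] [[-0.467, -0.884, 0.019, 0.245], [0.538, -0.267, 0.8, -0.413], [-0.702, 0.383, 0.6, -0.95], [0.0, 0.0, 0.0, 1.0]]
side ['pixels', 'mtx', 'extrinsics'] [[474.8, 0.0, 283.8], [0.0, 474.8, 203.1], [0.0, 0.0, 1.0]] [[0.923, -0.385, 0.023, -0.536], [0.141, 0.391, 0.91, -0.229], [-0.359, -0.836, 0.415, -1.241], [0.0, 0.0, 0.0, 1.0]]
```

View pics/scene0.png

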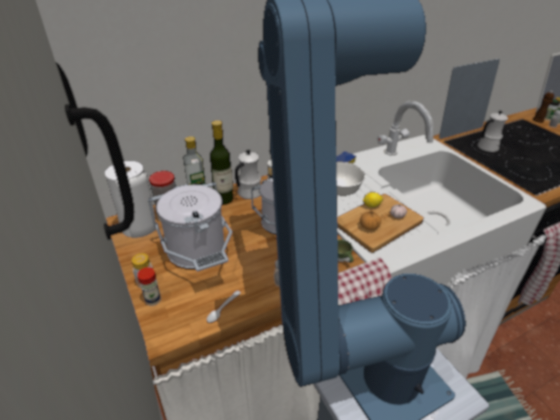

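View pics/side0.png

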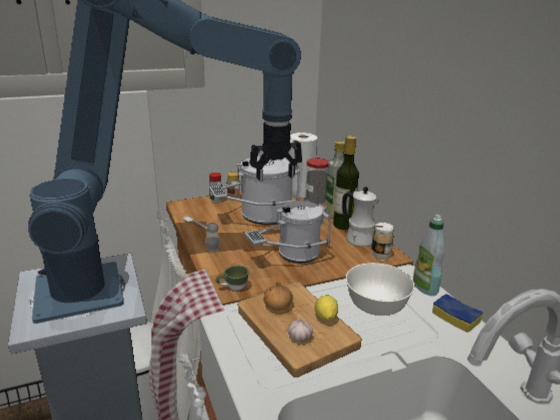

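The scene view shows the large caddy at about (192,225) with its lock near (196,214) and paddle near (210,260). The side view shows the large one behind the gripper (267,190) and the small one at (300,235). I'll crop both.

```bash
cat > h.py <<'E'
import numpy as np,cv2
def load(n):
    d=np.load(n);return d["pixels"],d["mtx"],d["extrinsics"]
def ray(d,u,v):
    _,K,E=d;p=np.array([(u-K[0,2])/K[0,0],-(v-K[1,2])/K[1,1],-1.]);R=E[:3,:3];return -R.T@E[:3,3],R.T@p
def onz(d,u,v,z):
    c,r=ray(d,u,v);return c+r*(z-c[2])/r[2]
def proj(d,P):
    _,K,E=d;q=E[:3,:3]@np.array(P)+E[:3,3];return np.array([K[0,2]+K[0,0]*q[0]/-q[2],K[1,2]+K[1,1]*-q[1]/-q[2]])
E
python3 - <<'E'
from h import *
s=load("scene0.npz");t=load("side0.npz")
a=s[0][170:280,140:250];b=t[0][140:250,190:340]
A=cv2.resize(a,(600,600),interpolation=3);cv2.imwrite("pics/a.png",np.clip(A[:,:,::-1]*1.2,0,255))
B=cv2.resize(b,(750,550),interpolation=3);cv2.imwrite("pics/b.png",np.clip(B[:,:,::-1]*1.2,0,255))
print(onz(s,196,214,.206),onz(s,210,260,.114),onz(t,219,189,.114))
E
```

```text
[0.54060871 0.27198329 0.206     ] [0.44852563 0.27351903 0.114     ] [0.45865807 0.27743061 0.114     ][ WARN:0@0.052] global loadsave.cpp:1063 imwrite_ Unsupported depth image for selected encoder is fallbacked to CV_8U.
```

View pics/a.png

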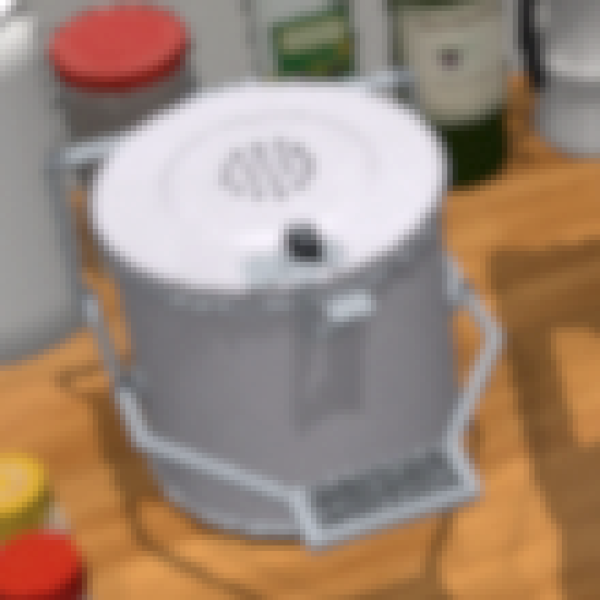

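View pics/b.png

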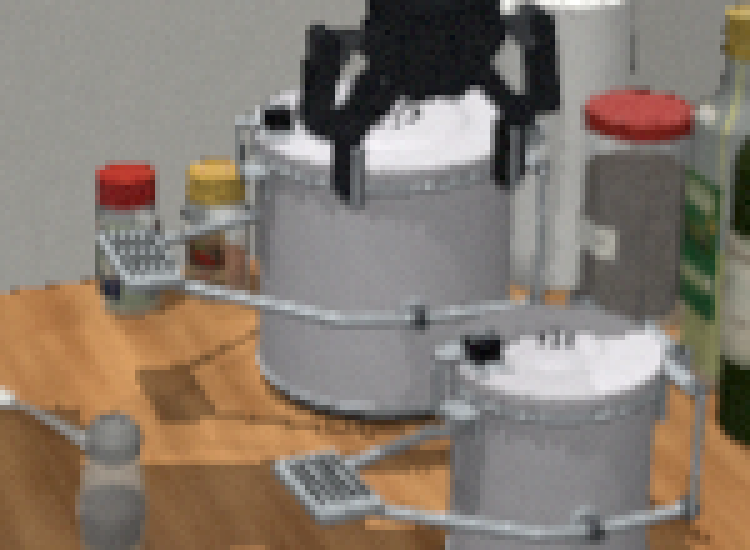

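Crop A shows the lock block at about (302,238) and paddle corners at about (290,488), (312,545), (478,492), (455,450). Crop B shows the lock at (277,117) and paddle corners at about (97,232), (150,228), (180,278), (118,285).

```bash
python3 - <<'E'
from h import *
s=load("scene0.npz");t=load("side0.npz")
fa=lambda x,y:(140+x*110/600-.5,170+y*110/600-.5)
fb=lambda x,y:(190+x/5-.5,140+y/5-.5)
for c in[(290,488),(312,545),(478,492),(455,450),(384,494)]:print('S',onz(s,*fa(*c),.114).round(4))
for c in[(97,232),(150,228),(180,278),(118,285),(138,255)]:print('T',onz(t,*fb(*c),.114).round(4))
def dark(d,x0,y0,x1,y1,n):
    g=cv2.cvtColor(d[0],cv2.COLOR_RGB2GRAY)[y0:y1,x0:x1].astype(float);w=np.clip(110-g,0,None);w[w<30]=0
    Y,X=np.mgrid[y0:y1,x0:x1];c=((w*X).sum()/w.sum(),(w*Y).sum()/w.sum());print(n,c,np.argwhere(w>0).min(0)+[y0,x0],np.argwhere(w>0).max(0)+[y0,x0]);return c
ca=dark(s,188,206,203,222,'S');cb=dark(t,240,158,250,168,'T')
def tri(a,b):
    c1,r1=ray(s,*a);c2,r2=ray(t,*b);k=np.linalg.lstsq(np.c_[r1,-r2],c2-c1,rcond=None)[0];p,q=c1+k[0]*r1,c2+k[1]*r2;return (p+q)/2,np.linalg.norm(p-q)
L=tri(ca,cb);P=tri(fa(384,494),fb(138,255));print(L,P)
v=L[0]-P[0];print('yaw by lock-paddle',np.arctan2(v[1],v[0]),np.hypot(v[0],v[1]))
# lid outline: white mask -> ellipse extremes projected on z=.189
hs=cv2.cvtColor(s[0],cv2.COLOR_RGB2GRAY);m=((hs>185)*255).astype(np.uint8);m[:,:140]=0;m[:170]=0;m[280:]=0;m[:,250:]=0
k=max(cv2.findContours(m,0,1)[0],key=cv2.contourArea)[:,0];k=cv2.convexHull(k)[:,0]
W=np.array([onz(s,*p,.189)[:2] for p in k],np.float32);print('lid',cv2.minEnclosingCircle(W),cv2.fitEllipse(W))
W=np.array([onz(s,*fa(*p),.194)[:2] for p in[(268,168)]]);print(W)
# small lock/paddle
cc=dark(t,280,203,293,215,'small');print(onz(t,*cc,.16),onz(t,*fb(330,485),.095))
E
```

```text
S [0.4732 0.3137 0.114 ]
S [0.4312 0.3161 0.114 ]
S [0.4289 0.2321 0.114 ]
S [0.462  0.2316 0.114 ]
S [0.4484 0.2738 0.114 ]
T [0.4338 0.315  0.114 ]
T [0.4695 0.3099 0.114 ]
T [0.4647 0.2211 0.114 ]
T [0.4241 0.2236 0.114 ]
T [0.4493 0.2671 0.114 ]
S (np.float64(195.4698521046644), np.float64(215.05346985210466)) [213 193] [217 198]
T (np.float64(245.13304949441192), np.float64(163.33422032996273)) [161 243] [165 249]
(array([0.54956812, 0.27184818, 0.19612246]), np.float64(0.0003795758216194675)) (array([0.45090529, 0.27319259, 0.11140107]), np.float64(0.00013389280597138302))
yaw by lock-paddle -0.013625514033938352 0.0986719969465113
lid ((0.6242174506187439, 0.2674376666545868), 0.08702016621828079) ((0.6233594417572021, 0.2679798901081085), (0.1674022376537323, 0.17306041717529297), 151.0858154296875)
[[0.62644519 0.267794  ]]
small (np.float64(286.0935773480663), np.float64(209.37085635359117)) [207 282] [212 289]
[ 0.56930006 -0.0355236   0.16      ] [ 0.47391229 -0.04451923  0.095     ]
```

Large caddy: lid centre ≈(0.625,0.268), lock ≈(0.549,0.271), paddle ≈(0.450,0.273), yaw ≈ -0.03. Tool axes are x = world y, y = world x, z = down. With the fingers shut, I'll move beside the lock on its -y side.

Careful with the scale: shifts go in units of 100 mm. That gives: 0.04 m is 0.4, -0.03 m is -0.3.

```bash
echo '[{"jaw":0,"xyz":[0.4,0,-0.3]},{"jaw":0,"xyz":[0.9,0,-0.3]},{"jaw":0,"xyz":[1.4,0,-0.3]},{"jaw":0,"xyz":[1.9,0,-0.3]},{"jaw":0,"xyz":[2.32,0,-0.3]}]' | python3 drive.py 20; echo '[{"jaw":0,"xyz":[0,0,0.2]},{"jaw":0,"xyz":[0,0,0.4]},{"jaw":0,"xyz":[0,0,0.55]},{"jaw":0,"xyz":[0,0,0.55]}]' | python3 drive.py
python3 - <<'E'
from h import *
from plant import manip, camrig, hand_in
o=manip.observe();print(o['position'],o['eef_rot'],o['ft_force'],o['width'])
for n in("scene","side"):
    s=camrig.snapshot(n);np.savez(f"{n}1.npz",**{k:s[k] for k in("pixels","mtx","extrinsics")})
a=load("scene1.npz")[0][175:245,150:240];b=load("side1.npz")[0][120:190,210:300]
cv2.imwrite("pics/c.png",np.vstack([cv2.resize(i,(385,300),interpolation=3)[:,:,::-1] for i in(a,b)]))
E
```

```text
time_s: 0.72
position: [0.5495, 0.2339, 0.2608]
eef_rot: [-2.22, -2.222, 0.001]
ft_force: [0.7, 0.0, 0.1]
width: 0.0001
grasp_force: 0.0
time_s: 1.23
position: [0.5492, 0.2317, 0.2047]
eef_rot: [-2.221, -2.22, 0.004]
ft_force: [0.3, 0.4, 0.3]
width: -0.0002
grasp_force: 0.0
[0.54915395 0.23167243 0.2047468 ] [-2.22050365 -2.21988962  0.00430383] [0.26037977 0.35201245 0.32922162] -0.0001868441026314176
```

View pics/c.png

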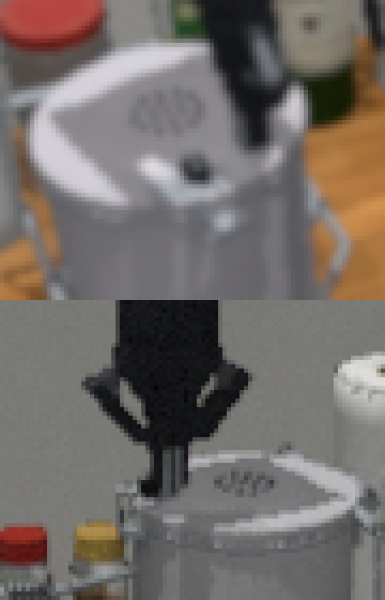

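Top: the fingertip is on the -y side of the lock (tip (257,150), lock (197,168)). Bottom: it is level with the lock in x. I'll lower it 8 mm and push along +y.

Scaled: 0.022 m is 0.22, 0.018 m is 0.18.

```bash
echo '[{"jaw":0,"xyz":[0,0,0.08]},{"jaw":0,"xyz":[0.08,0,0.08]},{"jaw":0,"xyz":[0.14,0,0.08]},{"jaw":0,"xyz":[0.18,0,0.08]},{"jaw":0,"xyz":[0.22,0,0.08]}]' | python3 drive.py; echo '[{"jaw":0,"xyz":[0.04,0,0]},{"jaw":0,"xyz":[0.08,0,0]},{"jaw":0,"xyz":[0.12,0,0]},{"jaw":0,"xyz":[0.12,0,0]}]' | python3 drive.py;echo '[{"jaw":0,"xyz":[0.03,0,0]},{"jaw":0,"xyz":[0.05,0,0]},{"jaw":0,"xyz":[0.05,0,0]}]' | python3 drive.py
```

```text
time_s: 1.95
position: [0.5501, 0.2543, 0.1985]
eef_rot: [2.221, 2.222, 0.0]
ft_force: [-0.9, -1.8, 0.1]
width: -0.0004
grasp_force: 0.6
time_s: 2.45
position: [0.5499, 0.2665, 0.1983]
eef_rot: [-2.221, -2.221, -0.0]
ft_force: [-0.2, 0.0, -0.2]
width: -0.0001
grasp_force: 0.0
time_s: 2.82
position: [0.5499, 0.269, 0.1982]
eef_rot: [2.22, 2.219, -0.005]
ft_force: [-0.6, -7.5, 1.1]
width: -0.0002
grasp_force: 3.9
```

Scaled: 0.001 m is 0.01.

```bash
echo '[{"jaw":0,"xyz":[0.01,0,0]},{"jaw":0,"xyz":[0.01,0,0]}]' | python3 drive.py; echo '[{"jaw":0,"xyz":[-0.06,0,0]},{"jaw":0,"xyz":[-0.12,0,0]},{"jaw":0,"xyz":[-0.12,0,-0.3]},{"jaw":0,"xyz":[-0.12,0,-0.6]}]' | python3 drive.py
python3 - <<'E'
from h import *
from plant import manip, camrig, hand_in
for n in("scene","side"):
    s=camrig.snapshot(n);np.savez(f"{n}2.npz",**{k:s[k] for k in("pixels","mtx","extrinsics")})
a=load("scene2.npz");b=load("side2.npz")
cv2.imwrite("pics/d.png",np.vstack([cv2.resize(i,(385,300),interpolation=3)[:,:,::-1] for i in(a[0][175:245,150:240],b[0][120:190,210:300])]))
for d,(x0,y0,x1,y1) in((a,(180,206,203,222)),(b,(236,156,252,168))):
    g=cv2.cvtColor(d[0],6+1)[y0:y1,x0:x1].astype(float);w=np.clip(110-g,0,None);w[w<30]=0
    Y,X=np.mgrid[y0:y1,x0:x1];c=((w*X).sum()/w.sum(),(w*Y).sum()/w.sum());print(c,onz(d,*c,.198))
E
```

```text
time_s: 3.08
position: [0.5499, 0.2691, 0.1982]
eef_rot: [2.22, 2.218, -0.007]
ft_force: [-1.3, -9.7, 2.1]
width: 0.0003
grasp_force: 5.2
time_s: 3.58
position: [0.5497, 0.2601, 0.2586]
eef_rot: [-2.221, -2.221, 0.001]
ft_force: [0.4, -0.1, -0.6]
width: -0.0002
grasp_force: 0.0
(np.float64(190.8742985409652), np.float64(216.46127946127947)) [0.5465249  0.28543925 0.198     ]
(np.float64(243.7397441552713), np.float64(161.96074106749006)) [0.54806234 0.28166233 0.198     ]
```

View pics/d.png

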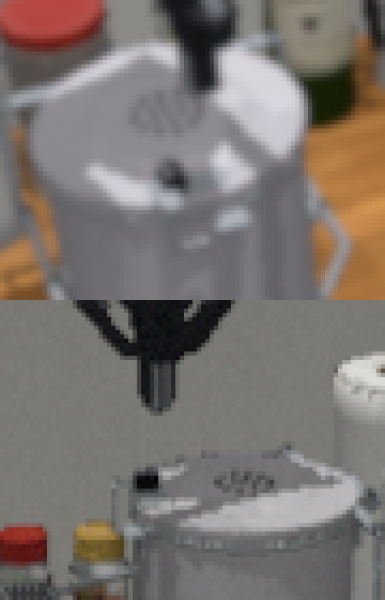

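The lock block has moved left to its stop: scene crop (173,178), with the force at 10 N and no further motion. Next I go above the paddle.

Scaled: -0.05 m is -0.5, 0.05 m is 0.5.

```bash
echo '[{"jaw":0,"xyz":[0.06,-0.5,0]},{"jaw":0,"xyz":[0.12,-1.04,0]},{"jaw":0,"xyz":[0.12,-1.04,0.5]},{"jaw":0,"xyz":[0.12,-1.04,1]},{"jaw":0,"xyz":[0.12,-1.04,1.25]}]' | python3 drive.py; echo '[{"jaw":0,"xyz":[0,0,0.08]},{"jaw":0,"xyz":[0,0,0.14]},{"jaw":0,"xyz":[0,0,0.18]},{"jaw":0,"xyz":[0,0,0.22]}]' | python3 drive.py
```

```text
time_s: 4.3
position: [0.4436, 0.2716, 0.1301]
eef_rot: [-2.219, -2.22, 0.006]
ft_force: [0.8, 0.4, 0.5]
width: 0.0002
grasp_force: 0.0
time_s: 4.8
position: [0.4466, 0.2723, 0.1122]
eef_rot: [2.221, 2.221, 0.003]
ft_force: [-2.1, -0.1, 5.5]
width: 0.0001
grasp_force: 2.6
```

Scaled: 0.02 m is 0.2, 0.016 m is 0.16.

```bash
echo '[{"jaw":0,"xyz":[0,0,0.04]},{"jaw":0,"xyz":[0,0,0.08]},{"jaw":0,"xyz":[0,0,0.12]},{"jaw":0,"xyz":[0,0,0.16]},{"jaw":0,"xyz":[0,0,0.2]}]' | python3 drive.py; echo '[{"jaw":0,"xyz":[0,0,0.04]},{"jaw":0,"xyz":[0,0,0.08]},{"jaw":0,"xyz":[0,0,0.12]},{"jaw":0,"xyz":[0,0,0.16]},{"jaw":0,"xyz":[0,0,0.2]}]' | python3 drive.py
```

```text
time_s: 5.42
position: [0.445, 0.2723, 0.0917]
eef_rot: [-2.22, -2.221, 0.001]
ft_force: [-4.6, 1.1, 4.5]
width: -0.0001
grasp_force: 2.6
time_s: 6.05
position: [0.4462, 0.2721, 0.071]
eef_rot: [2.221, 2.221, 0.0]
ft_force: [-3.5, 0.5, 3.9]
width: 0.0
grasp_force: 2.1
```

Scaled: 0.009 m is 0.09, 0.006 m is 0.06.

```bash
echo '[{"jaw":0,"xyz":[0,0,0.03]},{"jaw":0,"xyz":[0,0,0.06]},{"jaw":0,"xyz":[0,0,0.09]},{"jaw":0,"xyz":[0,0,0.09]}]' | python3 drive.py; echo '[{"jaw":0,"xyz":[0,0,0.02]},{"jaw":0,"xyz":[0,0,0.03]},{"jaw":0,"xyz":[0,0,0.03]}]' | python3 drive.py
```

```text
time_s: 6.55
position: [0.4468, 0.272, 0.0623]
eef_rot: [2.221, 2.221, 0.002]
ft_force: [-0.4, 0.6, 3.2]
width: 0.0001
grasp_force: 1.4
time_s: 6.92
position: [0.4463, 0.272, 0.0594]
eef_rot: [2.221, 2.221, 0.001]
ft_force: [0.9, 0.4, 2.3]
width: 0.0
grasp_force: 1.3
```

```bash
echo '[{"jaw":0,"xyz":[0,0,0.02]},{"jaw":0,"xyz":[0,0,0.03]},{"jaw":0,"xyz":[0,0,0.03]}]' | python3 drive.py; echo '[{"jaw":0,"xyz":[0,0,0.02]},{"jaw":0,"xyz":[0,0,0.02]}]' | python3 drive.py
```

```text
time_s: 7.3
position: [0.4464, 0.2721, 0.0567]
eef_rot: [2.221, 2.221, 0.001]
ft_force: [0.8, -0.9, 5.8]
width: -0.0
grasp_force: 3.2
time_s: 7.55
position: [0.4467, 0.2721, 0.0555]
eef_rot: [2.221, 2.221, 0.002]
ft_force: [-1.6, -1.7, 14.0]
width: -0.0002
grasp_force: 6.7
```

The force rose to 14 N, so the lever is at its stop. I'll add a touch more pressure, check the lid and hold.

Scaled: 0.001 m is 0.01.

```bash
echo '[{"jaw":0,"xyz":[0,0,0.01]},{"jaw":0,"xyz":[0,0,0.01]},{"jaw":0,"xyz":[0,0,0.01]},{"jaw":0,"xyz":[0,0,0.01]},{"jaw":0,"xyz":[0,0,0.01]}]' | python3 drive.py
python3 - <<'E'
from plant import manip, camrig, hand_in
import cv2
a=camrig.snapshot("scene")["pixels"][100:300,100:280];b=camrig.snapshot("side")["pixels"][80:280,180:360]
cv2.imwrite("pics/e.png",cv2.resize(cv2.hconcat([a,b]),(792,440))[:,:,::-1])
E
```

```text
time_s: 8.18
position: [0.4468, 0.2721, 0.0551]
eef_rot: [2.22, 2.221, 0.003]
ft_force: [-2.6, -2.7, 17.6]
width: -0.0003
grasp_force: 8.3
```

View pics/e.png

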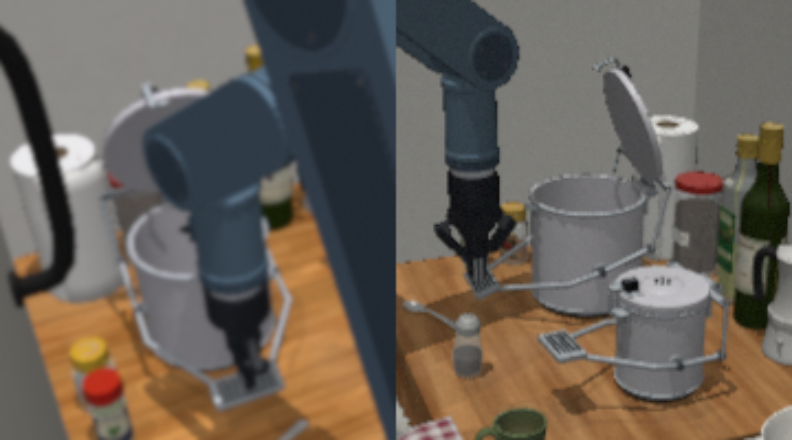

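The lid stands wide open (side panel, lid from (610,75) to (655,185)). The fingertip is on the paddle at (482,285), and the small caddy is shut. I'll hold about 4 s.

```bash
H='hold'; for i in 1 2 3 4 5 6; do echo '[{"jaw":0},{"jaw":0},{"jaw":0},{"jaw":0},{"jaw":0}]' | python3 drive.py | grep -E 'time|ft_f'; done
```

```text
time_s: 8.9
ft_force: [-2.3, -1.9, 16.9]
time_s: 9.52
ft_force: [-2.9, -3.1, 16.8]
time_s: 10.15
ft_force: [-2.0, -2.9, 17.2]
time_s: 10.78
ft_force: [-2.6, -2.2, 17.2]
time_s: 11.4
ft_force: [-2.0, -2.4, 17.2]
time_s: 12.02
ft_force: [-1.8, -2.0, 16.0]
```

```bash
for i in 1 2 3; do echo '[{"jaw":0,"xyz":[0,0,-0.025]},{"jaw":0,"xyz":[0,0,-0.05]},{"jaw":0,"xyz":[0,0,-0.075]},{"jaw":0,"xyz":[0,0,-0.1]},{"jaw":0,"xyz":[0,0,-0.125]}]' | python3 drive.py | grep -E 'time|pos|ft_f'; done
```

```text
time_s: 12.65
position: [0.4453, 0.272, 0.0657]
ft_force: [-2.9, 0.4, 2.8]
time_s: 13.28
position: [0.4457, 0.2719, 0.0784]
ft_force: [-4.4, -0.3, 4.3]
time_s: 13.9
position: [0.4461, 0.2719, 0.091]
ft_force: [-4.9, -1.7, 5.0]
```

```bash
for i in 1 2; do echo '[{"jaw":0,"xyz":[0,0,-0.016]},{"jaw":0,"xyz":[0,0,-0.032]},{"jaw":0,"xyz":[0,0,-0.048]},{"jaw":0,"xyz":[0,0,-0.064]},{"jaw":0,"xyz":[0,0,-0.08]}]' | python3 drive.py | grep -E 'time|pos|ft_f'; done;  for i in 1 2 3; do echo '[{"jaw":0,"xyz":[0,0,-0.006]},{"jaw":0,"xyz":[0,0,-0.012]},{"jaw":0,"xyz":[0,0,-0.018]},{"jaw":0,"xyz":[0,0,-0.024]},{"jaw":0,"xyz":[0,0,-0.03]}]' | python3 drive.py | grep -E 'time|pos|ft_f'; done
```

```text
time_s: 14.52
position: [0.4466, 0.272, 0.0991]
ft_force: [-1.8, -2.0, 4.4]
time_s: 15.15
position: [0.447, 0.2723, 0.1073]
ft_force: [3.5, -1.1, 4.7]
time_s: 15.78
position: [0.4461, 0.2723, 0.1099]
ft_force: [3.0, 1.5, 3.9]
time_s: 16.4
position: [0.446, 0.272, 0.1128]
ft_force: [2.6, 1.7, 4.8]
time_s: 17.02
position: [0.4448, 0.2717, 0.1151]
ft_force: [0.6, -0.1, -0.3]
```

The force fell to zero at 0.115, so the lid is shut. I'll lift clear and check.

```bash
echo '[{"jaw":0,"xyz":[0,0,-0.02]},{"jaw":0,"xyz":[0,0,-0.1]},{"jaw":0,"xyz":[0,0,-0.5]},{"jaw":0,"xyz":[-0.3,0,-1]},{"jaw":0,"xyz":[-0.8,0,-1.5]}]' | python3 drive.py; echo '[{"jaw":0,"xyz":[-0.5,0,0]},{"jaw":0,"xyz":[-1,0,0]},{"jaw":0,"xyz":[-1,0,0]}]' | python3 drive.py | grep ft
python3 - <<'E'
from plant import manip, camrig, hand_in
from h import *
a=camrig.snapshot("scene")["pixels"];b=camrig.snapshot("side")["pixels"]
cv2.imwrite("pics/f.png",cv2.resize(cv2.hconcat([a[140:300,110:290],b[110:270,180:360]]),(792,352),interpolation=3)[:,:,::-1])
for n,d,(x0,y0,x1,y1) in(("scene",a,(140,180,250,280)),("side",b,(200,205,340,280))):
    print(n,cv2.phaseCorrelate(*[cv2.cvtColor(i[y0:y1,x0:x1],7).astype(np.float32) for i in(load(n+"0.npz")[0],d)]))
E
```

```text
time_s: 17.65
position: [0.446, 0.1978, 0.2623]
eef_rot: [2.218, 2.223, 0.002]
ft_force: [0.9, -1.0, -0.7]
width: -0.0002
grasp_force: 0.0
ft_force: [-0.9, 0.6, 0.1]
scene ((-0.05677942814597969, 0.038087078279126274), 0.7244118121465047)
side ((-0.04837662090572792, 0.4634369464015293), 0.7595344349190041)
```

View pics/f.png

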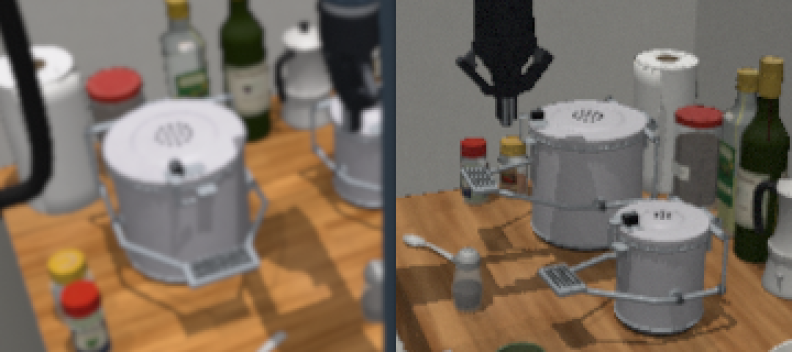

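The lid is shut (scene panel (175,140)), the lock is still aside, nothing has shifted, and the gripper is clear.

```bash
python3 -c "
from plant import manip, camrig, hand_in
print(hand_in())"
```

```text
the job is handed in; nothing more can be done
None
```

The job is handed in: I slid the large caddy's lock fully aside, held the lid wide open for over 4 s, then eased it shut on the lever, and the last pictures show the small caddy still shut and the caddies not shifted.

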